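# Open the double-latched chemicals box

### The job

Open the grey steel chemicals box that stands shut on the bench. Draw its black pull handle up to release the latch and lift the lid a little until the safety catch stops it and it stays ajar; then push the catch's steel tab, hidden under the lid's front edge, to the left until the lid is free, and leave the lid standing wide open.

Things in the scene. Friction and masses are not known exactly. Their poses are not given: they have to be found in the camera images.
- handle_grip (a point): Centre of the black pull handle, a block 18 (x) x 26 (y) x 40 mm tall standing 5-45 mm above the lid top; grip across y from above. Shut: x points to the back of the box, y left, z up. The lid's hinge line (along y, low on the back) is 140 mm ahead in x and 101 mm lower. The handle first slides 12 mm up (spring, 3 to 7 N), drawing the bolt; pulled on, it lifts the lid (1 N more) and tilts with it.
- catch_tab (a point): Centre of the catch's steel tab, 14 (x) x 16 (y) x 26 mm tall, 8 mm before the front wall, 17 mm below the rim, right of the middle; x points from robot to box, y left, z up. Shut: under the lid edge, which overhangs the wall by 20 mm. Ajar: that edge is 75 mm above the rim, 45 mm behind the tab; come down before the wall on the tab's right, fingers shut, tool leaning 5-20 deg back, push along +y.
- chem_lid (a joint): Lid angle (rad): 0 shut, about 0.55 ajar at the safety catch, 1.4 open. The box is fixed, grey steel, 160 mm deep, 220 wide, rim 110 mm up; the lid's front edge is 40 mm before the handle. A spring in the hinge balances it over centre: let go below about 0.25 rad the lid falls shut; above, it rises by itself to the catch and, once that is pushed, to fully open in about 2 s.
- safety_catch (a joint): How far the catch is pushed along the box's +y (left), in m: 0 at rest, 0.018 at its stop. At 0.010 to 0.012 it frees the ajar lid; keep it pushed half a second while the lid rises. It springs back when let go (1.5 to 4 N).

How it is judged:
By the outcome, as a careful person would: the job done as asked, in the order asked, and still so for the second after the job is handed in, with the robot touching nothing.
It also fails if it takes over 48 s, if anything falls off the work surface, if the arm or the gripper's body presses on something with over 40 N, if the wrist force passes 120 N, or if a joint passes its speed limit or range.

### The arm

A 7-joint arm with a two-finger parallel gripper is mounted at the origin on a cart in front of the work surface, level with it; the furniture and walls round the work are solid. World frame = base frame: x ahead of the robot, y to its left, z up, the work surface at z = 0. Lengths are in mm, angles in rad, forces in N, time in s.
With the tool pointing down it reaches from about 400 to 875 mm from the base axis. Payload 19.3 kg.
Tool frame: the origin (TCP) lies midway between the tips of the shut fingers; the grasp point (between the pads) lies 19 mm behind it (grip_point_offset is the distance from the TCP to the grasp point, in mm); z points along the fingers, y is the line along which they close (so a half turn about z gives the same grasp; the last joint's range is limited). The gripper opens to 85 mm and grips with 20 to 120 N. Pads are 22 mm wide; open, the fingers measure 114 mm over their backs; the gripper's body (76 mm by 85 mm) begins 54 mm behind the grasp point. The pads swing forward as they close: fully open they stand 13 mm farther back than shut.
Start: joints at [1.26, 0.521, -0.036, 1.599, 0.021, 1.021, -0.113], TCP at [149.022, -606.966, 231.291] pointing down, gripper open.
Joint ranges: [-2.91, 2.91], [-0.3, 2.13], [-1.5, 1.42], [0.17, 2.43], [-1.26, 4.41], [0.16, 1.93], [-2.52, 2.52]. Speed limits (rad/s): [1.89, 1.89, 2.39, 2.39, 3.01, 3.01, 3.01].

### API

Orientations are given as a unit quaternion [w, x, y, z].
In Python, from workcell import read_state, read_camera, calibration, hand_in, grip_point_offset gives the robot as it stands.
- The arm moves only by the shell command python3 -m handwheel 'ROWS' [FORCE]. ROWS is JSON, a list that holds one entry, the list of rows, each a list of 7 numbers: the turn, a rotation vector about the tool's x, y, z in rad, then the shift along the tool's x, y, z in m, then the finger opening in m, from 0 to 0.0854. A call has 1 to 10 rows; each row shifts and turns the commanded pose from where the row before left it, along the tool's axes as they then stand; what a row does not reach is not made up. A row lasts 1/10 s, in which the tool goes at most 50 mm and 8.59 degrees, less where a joint would pass 70% of its speed; a pose out of reach is approached as far as the arm can. A call is refused whole if a number of a shift passes 0.05 or a number of a turn 0.15, either way. A call with a gripper value outside its range is refused whole. The fingers move at their own pace and stop on an object; FORCE is the grip in N (left out, the last holds). Time passes only in rows, so rows that do not move let the fingers close. It gives the time, the measured TCP pose, the force, the opening and the grip force at its end, in the units of the state.
- read_state(): the state, without advancing time (a new reading comes with each control period).
- read_camera(name): name is "scene" or "top" or "wrist"; returns the picture (480x640x3 uint8, red, green, blue); there is no depth.
- calibration(name): a dict with "fx", "fy", "cx", "cy" (pixels), "rvec" (rotation vector, rad) and "tvec" (3), from world to camera coordinates, as OpenCV has them. Camera axes: x right, y down, z forward; pixel columns grow to the right and rows downward; lengths in mm; the calibration is good to about 2 mm. A picture is of the moment at which its call begins: read the wrist's pose just before it. calibration takes no time and is no camera call; for the wrist camera it gives the pose at the moment of the call.
- hand_in(): hands the job in; it is judged then, once.
The state is a dict: "t": time; "q": joint angles; "qvel": joint speeds; "joint_torque": joint torques, N m; "tcp_pos": TCP position; "orientation": TCP orientation; "force": force on the tool from outside, world axes, zero at the start; "ft_torque": the same for the moment, N m; "grip_width": finger opening in mm; "grip_force": force on a finger pad.
Only numpy, scipy, OpenCV 4.12 (cv2) and the standard library are available. Lean on these libraries where they do the work, as an engineer would, in place of code of your own. Each camera call takes 0.05 s, during which the arm holds its last target. There are 200 camera calls.

## Working session

There is one attempt and no reset: what is moved stays moved. The work goes in short steps, Python scripts to look and compute and a shell command to move; the robot and the scene stay as the last step left them, time stands still between calls to the robot, and variables do not carry over. Pictures are saved under pics/ and viewed, at most 10 in all, crops included, and the job is handed in when it is done.

```bash
mkdir -p pics; ls
python3 - <<'E'
from workcell import *
import cv2,numpy as np
s=read_state();print(s['t'],s['tcp_pos'],s['orientation'],s['grip_width'],s['force'],grip_point_offset)
for n in("scene","top"):
    c=calibration(n);print(n,c)
    cv2.imwrite(f'pics/{n}0.png',read_camera(n)[:,:,::-1])
E
```

```text
pics
0.0 [ 148.93602197 -606.6473912   230.74529876] [-5.55045040e-04  9.92761399e-01  1.20101984e-01 -1.01730373e-04] 85.44843828375978 [0.12480246 0.2862403  0.55584019] 18.700000000000003
scene {'fx': 556.7787113975044, 'fy': 556.7787113975044, 'cx': 321.76641311411737, 'cy': 233.01595191396683, 'rvec': array([ 2.05249388, -0.72285348,  0.42357484]), 'tvec': array([-422.7348072 ,  378.61432992,  502.79788744])}
top {'fx': 550.4752586705993, 'fy': 550.4752586705993, 'cx': 325.26224767115747, 'cy': 234.88490724390036, 'rvec': array([ 2.1986623 , -2.2025148 ,  0.08610221]), 'tvec': array([ 88.01196649, 639.992002  , 950.60356208])}
```

View pics/scene0.png

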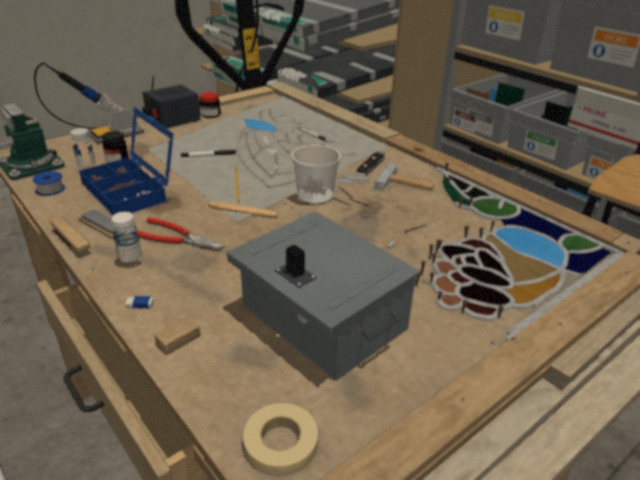

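View pics/top0.png

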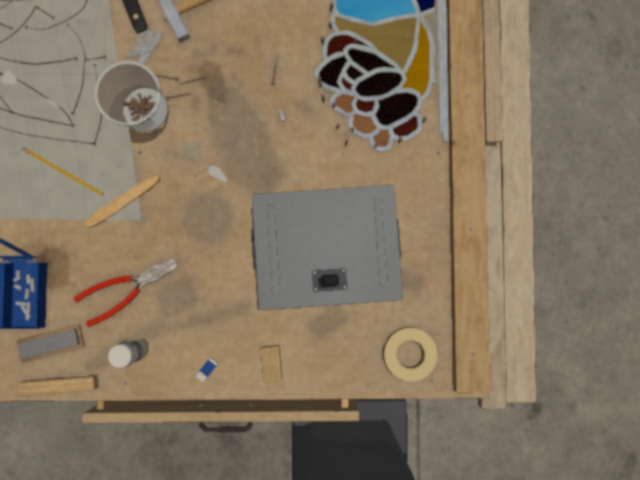

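The scene shows the shut box with its black handle near (294,262). In the top view the handle is near (329,281) and the lid corners are about (253,194), (394,185), (401,299) and (259,308).

```bash
cat > h.py <<'E'
from workcell import *
import cv2,numpy as np
from scipy.spatial.transform import Rotation as Ro
def ray(c,uv):
    R=cv2.Rodrigues(c['rvec'])[0];o=-R.T@c['tvec']
    return o,R.T@np.array([(uv[0]-c['cx'])/c['fx'],(uv[1]-c['cy'])/c['fy'],1])
def plane(c,uv,z):
    o,d=ray(c,uv);return o+d*(z-o[2])/d[2]
def tri(c1,u1,c2,u2):
    o,d=ray(c1,u1);p,e=ray(c2,u2)
    s=np.linalg.lstsq(np.c_[d,-e],p-o,rcond=None)[0]
    a,b=o+d*s[0],p+e*s[1];return (a+b)/2,np.linalg.norm(a-b)
def proj(c,P):
    return cv2.projectPoints(np.float64(P).reshape(-1,1,3),c['rvec'],c['tvec'],np.array([[c['fx'],0,c['cx']],[0,c['fy'],c['cy']],[0,0,1]]),None)[0].reshape(-1,2)
def dev(Pt,q=None):
    s=read_state();R=Ro.from_quat(s['orientation'],scalar_first=True)
    return R.inv().apply(np.array(Pt)-s['tcp_pos'])
E
python3 - <<'E'
from h import *
S,T=calibration('scene'),calibration('top')
def blob(n,x0,y0,x1,y1):
    im=cv2.imread(f'pics/{n}0.png').max(2)[y0:y1,x0:x1]
    for th in(35,45):
        k,l,st,ce=cv2.connectedComponentsWithStats((im<th).astype('u1'))
        i=1+np.argmax(st[1:,4]);print(n,th,st[i]+[x0,y0,0,0,0],ce[i]+[x0,y0])
    return ce[i]+[x0,y0]
a=blob('scene',270,235,325,295);b=blob('top',305,262,352,298)
print('handle',tri(S,a,T,b))
# lid outline in top
im=cv2.imread('pics/top0.png');hsv=cv2.cvtColor(im,cv2.COLOR_BGR2HSV)
m=((hsv[...,1]<60)&(hsv[...,2]>60)&(hsv[...,2]<150)).astype('u1');m[:, :230]=0;m[:,425:]=0;m[:160]=0;m[330:]=0
m=cv2.morphologyEx(m,cv2.MORPH_OPEN,np.ones((9,9)))
c=max(cv2.findContours(m,0,2)[0],key=cv2.contourArea);r=cv2.minAreaRect(c);bx=cv2.boxPoints(r);print(r,bx)
for z in(110,118):print(z,[plane(T,p,z).round(0) for p in bx])
print(plane(T,b,140))
E
```

```text
scene 35 [285 246  19  31 470] [294.64255319 261.53404255]
scene 45 [283 246  22  32 510] [294.45490196 262.10784314]
top 35 [321 276  17  10  72] [327.02777778 281.47222222]
top 45 [319 275  19  12 205] [328.33170732 280.45853659]
handle (array([563.19310854,  84.43357636, 136.43751421]), np.float64(0.5670544996244101))
((326.0202331542969, 246.93310546875), (116.5365982055664, 147.0448455810547), 86.24827575683594) [[248.84268 193.60048]
 [395.57242 183.97887]
 [403.19778 300.26575]
 [256.46805 309.88733]]
110 [array([701., 210., 110.]), array([716., -24., 110.]), array([531., -35., 110.]), array([516., 197., 110.])]
118 [array([700., 209., 118.]), array([715., -23., 118.]), array([531., -33., 118.]), array([517., 197., 118.])]
[563.05096259  84.69233063 140.        ]
```

```bash
python3 -m handwheel '[[[0,0,0,0.028,-0.028,-0.002,0.085],[0,0,0,0.028,-0.028,-0.002,0.085],[0,0,0,0.028,-0.028,-0.002,0.085],[0,0,0,0.028,-0.028,-0.002,0.085],[0,0,0,0.028,-0.028,-0.002,0.085],[0,0,0,0.028,-0.028,0,0.085],[0,0,0,0.028,-0.028,0,0.085],[0,0,0,0.028,-0.028,0,0.085],[0,0,0,0.028,-0.028,0,0.085],[0,0,0,0.028,-0.028,0,0.085]]]'
```

```text
t: 1.1
tcp_pos: [354.7, -266.8, 241.3]
orientation: [-0.0, 0.993, 0.12, -0.0]
force: [0.6, 0.5, -0.2]
grip_width: 85.4
grip_force: 0.0
```

```bash
python3 -m handwheel '[[[0,0,0,0.0285,-0.029,0,0.085],[0,0,0,0.0285,-0.029,0,0.085],[0,0,0,0.0285,-0.029,0,0.085],[0,0,0,0.0285,-0.029,0,0.085],[0,0,0,0.0285,-0.029,0,0.085],[0,0,0,0.0285,-0.029,0,0.085],[0,0,0,0.0285,-0.029,0,0.085],[0,0,0,0.0285,-0.029,0,0.085],[0,0,0,0.0285,-0.029,0,0.085],[0,0,0,0.0285,-0.029,0,0.085]]]' && python3 -m handwheel '[[[0,0,0.09,0,0,0,0.085],[0,0,0.085,0,0,0,0.085],[0,0,0,0,0,0,0.06]]]'
python3 - <<'E'
from h import *
s=read_state();print(s['tcp_pos'],s['orientation'])
W=calibration('wrist');im=read_camera('wrist');cv2.imwrite('pics/w1.png',im[:,:,::-1])
print(proj(W,[563,84.5,160]),W)
print('q',s['q'])
E
```

```text
t: 2.1
tcp_pos: [562.3, 82.8, 241.1]
orientation: [0.0, 0.993, 0.12, -0.0]
force: [0.7, -0.3, 0.5]
grip_width: 85.0
grip_force: 0.0
t: 2.4
tcp_pos: [561.6, 81.5, 240.9]
orientation: [0.0, 0.999, 0.032, -0.0]
force: [-0.5, -1.1, -0.2]
grip_width: 73.0
grip_force: 0.0
[561.62534688  81.52304419 240.93214664] [ 1.13237453e-04  9.99477224e-01  3.23283833e-02 -3.77261303e-04]
[[313.04516783 240.53002206]] {'fx': 356.7797665521004, 'fy': 356.7797665521004, 'cx': 316.07978271546256, 'cy': 236.17620604292847, 'rvec': array([-2.14278124,  2.0109594 ,  0.26593841]), 'tvec': array([ 46.74349774, 509.08017226, 533.52098976])}
q [-0.01228379  0.43472894 -0.3231678   1.73158085  0.15945067  1.00184214
 -1.89984235]
```

View pics/w1.png

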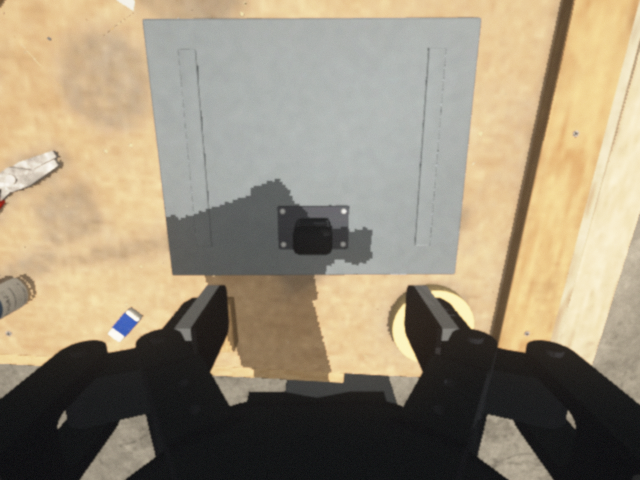

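The wrist view shows the handle block at about (313,237), matching the prediction of (313,240). The lid edges are square to the tool.

```bash
python3 -m handwheel '[[[0,0,0,0.0015,-0.003,0.03,0.06],[0,0,0,0,0,0.03,0.06],[0,0,0,0,0,0.03,0.06],[0,0,0,0,0,0.015,0.06],[0,0,0,0,0,0.01,0.06],[0,0,0,0,0,0,0.06]]]' 60 && python3 -m handwheel '[[[0,0,0,0,0,0,0.015],[0,0,0,0,0,0,0.01],[0,0,0,0,0,0,0.01],[0,0,0,0,0,0,0.01],[0,0,0,0,0,0,0.01]]]' 60
```

```text
t: 3.05
tcp_pos: [562.6, 84.2, 125.4]
orientation: [0.0, 0.999, 0.033, -0.001]
force: [-0.5, 0.1, 0.4]
grip_width: 59.9
grip_force: 0.0
t: 3.55
tcp_pos: [563.5, 84.3, 127.1]
orientation: [0.0, 0.999, 0.033, 0.001]
force: [-2.2, -2.5, 7.1]
grip_width: 25.1
grip_force: 60.1
```

```bash
python3 -m handwheel '[[[0,0,0,0,0,-0.005,0.01],[0,0,0,0,0,-0.005,0.01],[0,0,0,0,0,-0.003,0.01],[0,0,0,0,0,0,0.01],[0,-0.05,0,0.0052,0,-0.0069,0.01],[0,-0.05,0,0.0052,0,-0.0069,0.01],[0,-0.05,0,0.0052,0,-0.0069,0.01],[0,-0.05,0,0.0052,0,-0.0069,0.01],[0,0,0,0,0,0,0.01]]]'
```

```text
t: 4.45
tcp_pos: [587.4, 85.9, 165.4]
orientation: [0.003, 0.994, 0.033, -0.1]
force: [4.6, 0.1, -9.0]
grip_width: 25.1
grip_force: 63.0
```

```bash
python3 -m handwheel '[[[0,-0.05,0,0.0052,0,-0.0069,0.01],[0,-0.05,0,0.0052,0,-0.0069,0.01],[0,-0.05,0,0.0052,0,-0.0069,0.01],[0,-0.05,0,0.0052,0,-0.0069,0.01],[0,-0.05,0,0.0052,0,-0.0069,0.01],[0,0,0,0,0,0,0.01]]]'
python3 - <<'E'
from h import *
cv2.imwrite('pics/s2.png',read_camera('scene')[:,:,::-1])
E
```

```text
t: 5.05
tcp_pos: [621.7, 88.2, 189.4]
orientation: [0.007, 0.974, 0.032, -0.224]
force: [3.2, -0.2, -10.1]
grip_width: 24.9
grip_force: 63.0
```

View pics/s2.png

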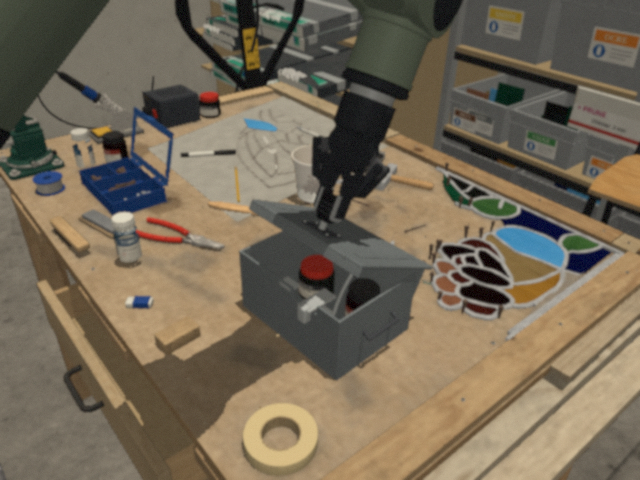

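The lid is up at roughly 0.45 rad, and the catch tab is visible near (312,307). Next I lift slightly more, release and back off.

```bash
python3 -m handwheel '[[[0,-0.05,0,0.0052,0,-0.0069,0.01],[0,0,0,0,0,0,0.01],[0,0,0,0,0,0,0.06],[0,0,0,0,0,0,0.06],[0,0,0,0,0,0,0.06],[0,0,0,0,0,-0.02,0.06],[0,0,0,0,0,-0.03,0.06],[0,0,0,0,0,-0.04,0.06]]]' && python3 -m handwheel '[[[0,0.1,0,-0.03,0,-0.03,0.06],[0,0.1,0,-0.03,0,-0.03,0.04],[0,0.1,0,-0.04,0,-0.02,0.0],[0,0.1,0,-0.04,0,-0.0,0.0],[0,0,0,-0.04,0,0,0],[0,0,0,-0.03,0,0,0],[0,0,0,0,0,0,0]]]'
python3 - <<'E'
from h import *
for n in('scene','top','wrist'):
    cv2.imwrite(f'pics/{n}3.png',read_camera(n)[:,:,::-1])
S=cv2.imread('pics/scene3.png')[200:380,220:440];T=cv2.imread('pics/top3.png')[150:330,215:435]
im=cv2.hconcat([cv2.resize(x,None,fx=1.8,fy=1.8,interpolation=2) for x in(S,T)])
cv2.imwrite('pics/c3.png',im);print(im.shape)
E
```

```text
t: 5.9
tcp_pos: [671.1, 91.3, 274.5]
orientation: [0.008, 0.968, 0.032, -0.248]
force: [1.3, 0.6, -0.4]
grip_width: 60.0
grip_force: 0.0
t: 6.6
tcp_pos: [507.8, 80.9, 400.6]
orientation: [0.002, 0.998, 0.033, -0.058]
force: [0.6, 0.4, 0.8]
grip_width: 0.0
grip_force: 0.0
(324, 792, 3)
```

View pics/c3.png

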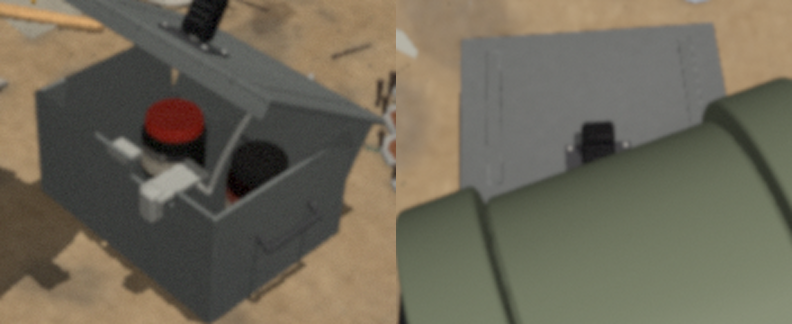

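View pics/wrist3.png

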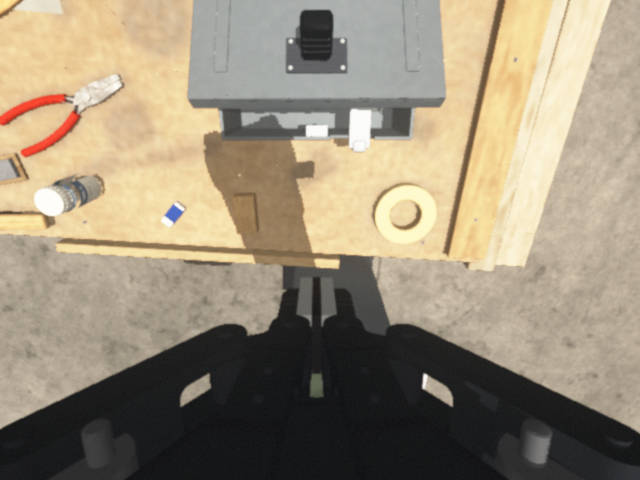

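The lid stays ajar. The catch tab's front end is at about (359,148) in the wrist view and about (304,307) at its top front edge in the scene view.

Run:
```python
from h import *
S,W=calibration('scene'),calibration('wrist')
g=cv2.imread('pics/wrist3.png').min(2)
m=(g>175).astype('u1');m[:100]=0;m[165:]=0;m[:,:340]=0;m[:,380:]=0
k,l,st,ce=cv2.connectedComponentsWithStats(m);print(st[1:],ce[1:])
print(tri(S,(303.9,306.7),W,(359,150)))
for uv in[(359,150),(350,150),(368,150),(220,138),(412,138)]:print(uv,plane(W,uv,106 if uv[1]>140 else 110))
s=read_state();print(s['tcp_pos'],Ro.from_quat(s['orientation'],scalar_first=True).as_matrix(),s['t'])
# predictions from box geometry
ax=np.array([np.cos(.067),np.sin(.067),0]);ay=np.array([-ax[1],ax[0],0])
for yy in(-20,-30,-40,-50):
    P=np.array([563,84.5,93])-28*ax+yy*ay;print(yy,P,proj(S,P),proj(W,P))
```

```text
[[ 349  109   31   53 1077]
 [ 340  136    7    1    7]
 [ 376  137    4    2    8]
 [ 374  146    5    3    9]
 [ 356  154    1    1    1]
 [ 374  160    6    5   29]] [[361.84308264 130.10770659]
 [343.         136.        ]
 [377.5        137.5       ]
 [376.22222222 147.        ]
 [356.         154.        ]
 [376.44827586 162.06896552]]
(array([535.28626348,  31.07244807, 104.80399019]), np.float64(5.998959925842698))
(359, 150) [533.12571592  33.12100392 106.        ]
(350, 150) [532.44386596  43.65309989 106.        ]
(368, 150) [533.80753674  22.58935796 106.        ]
(220, 138) [536.829082   194.33200092 110.        ]
(412, 138) [551.06037525 -25.5838852  110.        ]
[510.90106524  80.97271305 398.65157029] [[ 9.90784432e-01  6.56823058e-02 -1.18456932e-01]
 [ 6.52536647e-02 -9.97840540e-01 -7.49768219e-03]
 [-1.18693594e-01 -3.01162130e-04 -9.92930884e-01]] 6.75
-20 [536.40182018  62.67027646  93.        ] [[288.53198928 301.14520664]] [[333.61987439 144.01520343]]
-30 [537.07131902  52.69271306  93.        ] [[293.1874584  304.59645095]] [[341.94535561 143.99504496]]
-40 [537.74081786  42.71514967  93.        ] [[297.91548678 308.10148569]] [[350.27150532 143.97488489]]
-50 [538.4103167   32.73758627  93.        ] [[302.71778408 311.6615783 ]] [[358.59832361 143.95472319]]
```

```bash
python3 -m handwheel '[[[0,0.1,0,0,0,0,0],[0,0.1,0,0,0,0,0],[0,0.09,0,0,0,0,0],[0,0,0,0,0,0,0]]]'
python3 - <<'E'
from h import *
s=read_state();R=Ro.from_quat(s['orientation'],scalar_first=True)
print(R.as_matrix()[:,2],s['q'])
W=calibration('wrist');Rc=cv2.Rodrigues(W['rvec'])[0];print('cam in tool',R.inv().apply(-Rc.T@W['tvec']-s['tcp_pos']))
print('to above',dev([532,0,200]),'down',R.inv().apply([0,0,-118]),'push10',R.inv().apply([-.65,10,0]))
E
```

```text
t: 7.15
tcp_pos: [510.2, 81.1, 398.5]
orientation: [-0.003, 0.996, 0.033, 0.086]
force: [-0.3, 0.4, 0.4]
grip_width: -0.2
grip_force: 0.0
[ 0.1717652   0.01142197 -0.9850717 ] [ 0.0112459   0.11910443 -0.34373096  1.75634184  0.09438729  1.10727536
 -1.86664903]
cam in tool [  64.301326     -0.73188123 -142.45873427]
to above [-17.98358746  82.33275898 198.35693705] down [-2.03130566e+01  3.32170492e-03  1.16238461e+02] push10 [ 1.30811821e-02 -1.00210939e+01  2.57234918e-03]
```

```bash
python3 -m handwheel '[[[0,0,0,-0.0036,0.0165,0.04,0],[0,0,0,-0.0036,0.0165,0.04,0],[0,0,0,-0.0036,0.0165,0.04,0],[0,0,0,-0.0036,0.0165,0.04,0],[0,0,0,-0.0036,0.0165,0.038,0],[0,0,0,0,0,0,0]]]'
python3 - <<'E'
from h import *
s=read_state();W=calibration('wrist');im=read_camera('wrist');S=calibration('scene')
a=im[:,:,::-1];b=read_camera('scene')[:,:,::-1]
cv2.imwrite('pics/c4.png',cv2.hconcat([cv2.resize(a[40:400,120:520],None,fx=1,fy=1),cv2.resize(b[200:380,200:400],None,fx=2,fy=2,interpolation=2)]))
print(s['tcp_pos'],'tab pred wrist crop',proj(W,[538.3,33,93])-[120,40],'scene crop',(proj(S,[538.3,33,93])-[200,200])*2+[400,0])
print(dev([532,0,82]))
E
```

```text
t: 7.75
tcp_pos: [530.3, -2.3, 194.9]
orientation: [-0.003, 0.996, 0.032, 0.08]
force: [0.2, -1.1, -0.1]
grip_width: 0.1
grip_force: 0.0
[530.32943484  -2.25718888 194.93439164] tab pred wrist crop [[148.81548108 202.9857461 ]] scene crop [[605.07457899 223.18941886]]
[-19.93623324   0.2829763  115.89621753]
```

View pics/c4.png

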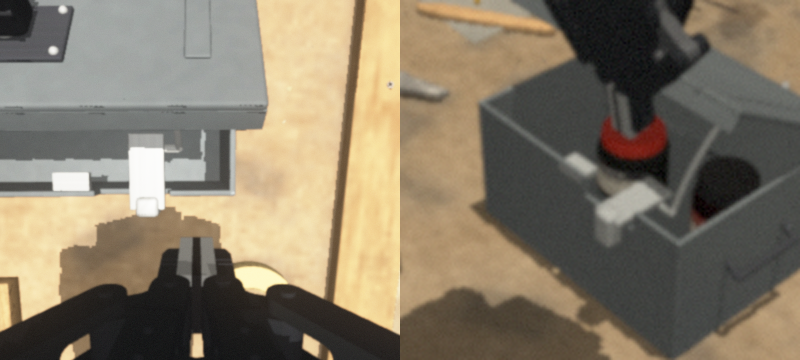

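The tab's end appears at (148,206) in the wrist crop, as predicted. The fingers are to its right and in front of the wall.

```bash
python3 -m handwheel '[[[0,0,0,-0.005,0,0.029,0],[0,0,0,-0.005,0,0.029,0],[0,0,0,-0.005,0,0.029,0],[0,0,0,-0.005,0,0.029,0],[0,0,0,0,0,0,0]]]' && python3 -m handwheel '[[[0,0,0,0,-0.005,0,0],[0,0,0,0,-0.005,0,0],[0,0,0,0,-0.003,0,0],[0,0,0,0,0,0,0]]]'
```

```text
t: 8.35
tcp_pos: [531.5, 0.9, 81.0]
orientation: [-0.003, 0.996, 0.033, 0.083]
force: [-0.2, -0.3, 1.0]
grip_width: -0.2
grip_force: 0.0
t: 8.75
tcp_pos: [531.7, 13.5, 83.5]
orientation: [-0.003, 0.996, 0.033, 0.086]
force: [-0.2, -1.3, 0.4]
grip_width: 0.0
grip_force: 0.4
```

```bash
python3 -m handwheel '[[[0,0,0,0,-0.003,0,0],[0,0,0,0,-0.003,0,0],[0,0,0,0,-0.003,0,0],[0,0,0,0,0,0,0]]]';  python3 -m handwheel '[[[0,0,0,0,-0.003,0,0],[0,0,0,0,-0.002,0,0],[0,0,0,0,0,0,0]]]'
```

```text
t: 9.15
tcp_pos: [530.4, 22.3, 82.3]
orientation: [-0.003, 0.996, 0.033, 0.085]
force: [1.6, -4.1, 2.6]
grip_width: 0.3
grip_force: 1.5
t: 9.45
tcp_pos: [530.0, 27.1, 82.3]
orientation: [-0.003, 0.996, 0.033, 0.085]
force: [0.9, -2.3, 2.6]
grip_width: -0.2
grip_force: 1.7
```

```bash
python3 -m handwheel '[[[0,0,0,0,-0.003,0,0],[0,0,0,0,-0.003,0,0],[0,0,0,0,0,0,0],[0,0,0,0,0,0,0],[0,0,0,0,0,0,0],[0,0,0,0,0,0,0],[0,0,0,0,0,0,0],[0,0,0,0,0,0,0],[0,0,0,0,0,0,0],[0,0,0,0,0,0,0]]]'
python3 - <<'E'
from h import *
b=read_camera('scene')[:,:,::-1]
cv2.imwrite('pics/s5.png',b)
E
```

```text
t: 10.45
tcp_pos: [529.6, 29.3, 82.3]
orientation: [-0.001, 0.996, 0.031, 0.084]
force: [4.7, -23.7, 2.6]
grip_width: -0.5
grip_force: 12.2
```

View pics/s5.png

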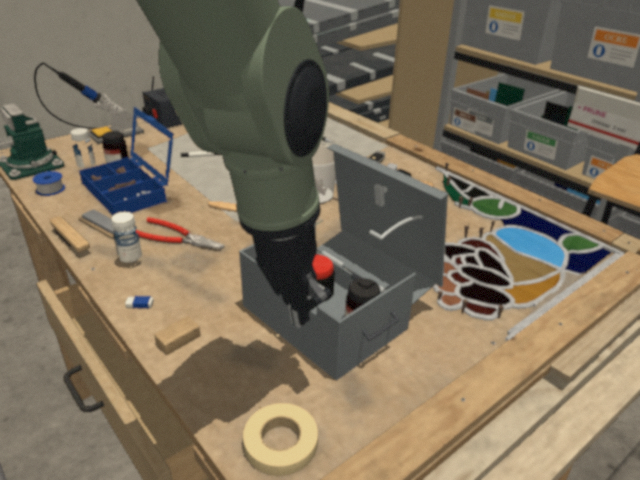

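The lid now stands wide open in the scene view, and the catch is at its stop. Next I back off to the right and up.

```bash
python3 -m handwheel '[[[0,0,0,0,0.01,0,0],[0,0,0,0,0.01,0,0],[0,0,0,0,0.01,0,0],[0,0,0,-0.005,0.005,-0.03,0],[0,0,0,-0.01,0,-0.04,0],[0,0,0,-0.01,0,-0.04,0],[0,0,0,-0.01,0,-0.04,0],[0,0,0,0,0,0,0],[0,0,0,0,0,0,0],[0,0,0,0,0,0,0]]]'; python3 -m handwheel '[[[0,0,0,0,0,0,0],[0,0,0,0,0,0,0],[0,0,0,0,0,0,0],[0,0,0,0,0,0,0],[0,0,0,0,0,0,0]]]'
python3 - <<'E'
from h import *
cv2.imwrite('pics/s6.png',read_camera('scene')[:,:,::-1])
E
```

```text
t: 11.5
tcp_pos: [472.0, -6.2, 223.4]
orientation: [-0.003, 0.996, 0.033, 0.084]
force: [0.5, 0.4, -0.4]
grip_width: -0.2
grip_force: 0.0
t: 12.0
tcp_pos: [472.2, -6.1, 224.1]
orientation: [-0.003, 0.996, 0.033, 0.085]
force: [-0.0, 0.3, -0.6]
grip_width: -0.1
grip_force: 0.0
```

View pics/s6.png

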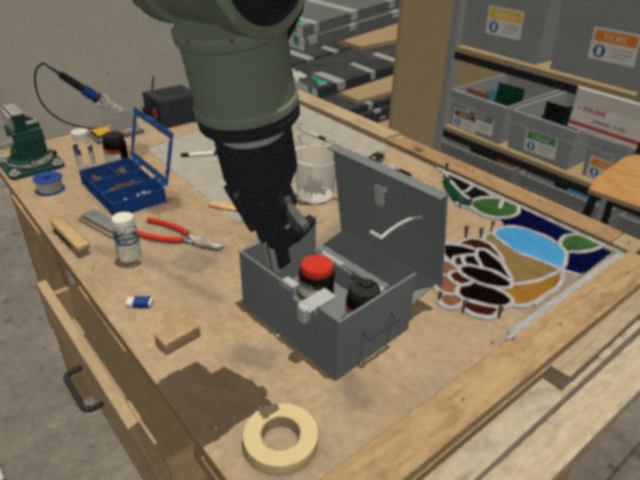

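The lid stands fully open and unchanged, the catch has sprung back, and the gripper is clear.

```bash
python3 -c "from workcell import hand_in;print(hand_in())"
```

```text
the job is handed in; nothing more can be done
None
```

The chemicals box's lid is standing wide open with the robot clear of it: I drew the handle, left the lid ajar on the safety catch, pushed the tab left to free it, and handed the job in at about 12 s.

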